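# Fan the toast along the grill pan and slide it under the grill

### The arm

A 6-joint arm with a two-finger parallel gripper is mounted at the origin on the work surface. World frame = base frame: x ahead of the robot, y to its left, z up, the work surface at z = 0. Lengths are in m, angles in rad, forces in N, time in s.
With the tool pointing down it reaches from about 0.375 to 0.9 m from the base axis. Payload 3.1 kg.
Tool frame: the origin (TCP) lies between the finger pads; the fingertips stand robot.finger_overhang ahead of it and the grasp point (between the pads) lies 3 mm ahead of it (robot.finger_overhang is the distance from the TCP to the fingertips, in m); z points along the fingers, y is the line along which they close (so a half turn about z gives the same grasp; the last joint's range is limited). The gripper opens to 87 mm and grips with 3 to 60 N. Pads are 19 mm wide; open, the fingers measure 117 mm over their backs; the gripper's body (75 mm by 190 mm) begins 51 mm behind the grasp point.
Start: joints at [1.137, 0.527, 1.433, -0, 1.181, -0.178], TCP at [0.158, 0.605, 0.245] pointing down, gripper open.
Joint ranges: [-3.08, 3.08], [-0.75, 2.2], [0.22, 2.44], [-1.43, 4.57], [0, 2.65], [-2.85, 2.85]. Speed limits (rad/s): [2.79, 2.79, 3.14, 3.14, 3.14, 3.14].

### API

Orientations are given as a unit quaternion [x, y, z, w].
In Python, from rig import get_obs, vision, hand_in, nets, robot gives the robot as it stands.
- The arm moves only by the tool apply_moves, never from a script. Its argument "series" is a list of rows, each an object with "offset": the shift along the world's x, y, z in cm, a list of three; "rot": the turn, a rotation vector about the world's x, y, z in degrees, a list of three. A call has 1 to 20 rows; each row is the pose to reach, as a shift and turn from the pose commanded when the call began; what a row does not reach only later rows make up. A row lasts 1/10 s, in which the tool goes at most 50 mm and 8.59 degrees, less where a joint would pass 70% of its speed; a pose out of reach is approached as far as the arm can. A call with a gripper value outside its range is refused whole. "hand" is the opening, from 0 (shut) to 1 (fully open), set as the call begins (left out, the last holds). The fingers move at their own pace and stop on an object; "newtons" is the grip in N (left out, the last holds). Time passes only in rows, so rows that repeat a pose let the fingers close. It gives the time, the measured TCP pose, the force, the opening and the grip force at its end, in the units of the state.
- get_obs(): the state, without advancing time (a new reading comes with each control period).
- vision.camera(name): name is "scene" or "top"; returns the picture (400x640x3 uint8, red, green, blue); there is no depth.
- vision.calibration(name): a dict with "K" (3x3 intrinsics, pixels), "k1" (the pictures are not rectified: a ray, as slopes to the right and down, at radius r is drawn at 1 + k1 r^2 times it, then the intrinsics apply), "R" (3x3) and "t" (3): a world point X has camera coordinates R X + t. Camera axes: x right, y down, z forward; pixel columns grow to the right and rows downward; lengths in m; the calibration is good to about 2 mm. A picture is of the moment at which its call begins. calibration takes no time and is no camera call.
- hand_in(): hands the job in; it is judged then, once.
Trained networks look in the newest picture that a camera, given by its name, has taken for a name from the list of things; names that differ only in an ending like _2 or _b are one class to them, and where a whole thing is asked for, a point or a joint stands for the part that bears it (a point fixed in the world has none). Each returns a list of dicts, best first, with "conf" (0 to 1); they miss things now and then, are a little off and sometimes report something else, mostly with a low value. They report only what shows in the picture. A call takes as long as a camera call.
- nets.search_frame(camera, query): "centre" ([x, y, z] in m, in world coordinates, good to about 4 mm: the middle of the surface that is visible of it).
- nets.spot_point(camera, query): "centre" ([x, y, z] in m, in world coordinates, good to about 4 mm: a listed point, or the origin of a listed thing).
The state is a dict: "time": time; "q": joint angles; "joint_velocities": joint speeds; "joint_torque": joint torques, N m; "position": TCP position; "tool_rot": TCP orientation; "ft_force": force on the tool from outside, world axes, zero at the start; "moment": the same for the moment, N m; "grip_width": finger opening in m; "grip_force": force on a finger pad.
Only numpy, scipy, OpenCV 4.12 (cv2) and the standard library are available. Lean on these libraries where they do the work, as an engineer would, in place of code of your own. Each camera call takes 0.05 s, during which the arm holds its last target. There are 200 camera calls.

### The job

Spread the pile of four toast slices along the grill pan, from the handle end towards the far end, into one straight overlapping row like roof tiles, each slice lying over about a third of the one behind it so that every slice shows its face to the flame. Then slide the pan, flat on the worktop, into the grill bay under the hob until it is fully home with the toast still in its row, and do not disturb the other things.

Things in the scene. Friction and masses are not known exactly. Their poses are not given: they have to be found in the camera images.
- cooker: steel table-top gas cooker, 380 mm wide, 340 mm deep, hob 135 mm high, pan supports to 160 mm, fixed. Its front, a black fascia with three knobs standing 26 mm out over an open grill bay, faces roughly world +y. Origin: on the worktop, middle of the bay's mouth, in the plane of the front; x points straight into the bay, z up.
- bay_back (a point): middle of the bay's back wall, 305 mm inside the mouth, 10 mm up; axes as the cooker's. The bay is 182 mm wide between upright walls, 88 mm high, with the worktop as its floor; the first 45 mm of its walls flare to about 235 mm at the mouth.
- pan: grill pan: flat oblong metal tray, 300 mm long (x) by 170 mm wide (y), floor 3 mm thick, walls 4 mm thick, 16 mm high, 0.45 to 0.7 kg, loose on the worktop in front of the bay, handle away from it. Origin: centre of its underside; x points from the handle end to the far end, which enters the bay first; z up.
- pan_tip (a point): middle of the outside of the pan's far end wall, 150 mm ahead of the pan's origin, 10 mm up; it meets the bay's back wall when the pan is fully home.
- pan_handle (a point): middle of the pan's black bar handle, 212 mm behind the pan's origin (x = -0.212), 32 mm above the worktop. The bar is 96 mm long (pan's x), 22 mm wide, 20 mm high, its underside 22 mm above the worktop, with free space round it; it stays outside the cooker when the pan is home.
- toast0: stiff slice of twice-baked toast, 70 mm long (x), 115 mm wide (y, across the pan), 12 mm thick, 30 to 50 g; lowest slice of the stack at the start. Origin: centre of its underside; x points along the pan to its far end, z out of its upper face. The pile lies flat near the pan's handle end.
- toast1: stiff slice of twice-baked toast, 70 mm long (x), 115 mm wide (y, across the pan), 12 mm thick, 30 to 50 g; second slice from below at the start. Origin: centre of its underside; x points along the pan to its far end, z out of its upper face. A slice pushed past its balance point tips: its leading edge rests on the pan floor, its tail on the slice behind.
- toast2: stiff slice of twice-baked toast, 70 mm long (x), 115 mm wide (y, across the pan), 12 mm thick, 30 to 50 g; third slice from below at the start. Origin: centre of its underside; x points along the pan to its far end, z out of its upper face.
- toast3: stiff slice of twice-baked toast, 70 mm long (x), 115 mm wide (y, across the pan), 12 mm thick, 30 to 50 g; top slice of the stack at the start. Origin: centre of its underside; x points along the pan to its far end, z out of its upper face.
- pot: black cooking pot, 170 mm across, 100 mm high, with two loop handles, standing on one burner of the cooker (the side farther from the robot); leave it there. Origin: centre of its underside.
- glass_lid: glass pot lid 176 mm across lying upside down on its black knob, rim about 40 mm high, beyond the pan. Origin: centre of its underside.
- wooden_spoon: wooden spoon about 270 mm long, 14 mm high, lying on the worktop on the robot's side of the pan. Origin: in the stick, on the worktop, 130 mm from the end of the handle.
- measuring_spoon: red plastic measuring spoon 135 mm long, 20 mm high, lying on the worktop beyond the pan. Origin: under the bowl; handle along its -x.
- jam_jar: jar with lid, 72 mm across, 90 mm high, on the worktop beyond or to the left of the pan. Origin: centre of its underside.
- oil_bottle: bottle, 60 mm across, 220 mm high, on the worktop beyond or to the left of the pan. Origin: centre of its underside.
- pepper_mill: turned dark wood pepper mill, 56 mm across, 165 mm high, on the worktop beyond or to the left of the pan. Origin: centre of its underside.

How it is judged:
On the way, in this order (a step that is already met when the one before it is completed fails the run):
1. the four slices lie in an overlapping row in the pan while the pan is still outside the bay (x of toast1 in the frame of toast0 between 0.032 and 0.06 m and z of toast1 in the frame of toast0 between 0.004 and 0.024 m and y of toast1 in the frame of toast0 between -0.02 and 0.02 m and x of toast2 in the frame of toast1 between 0.032 and 0.06 m and z of toast2 in the frame of toast1 between 0.004 and 0.024 m and y of toast2 in the frame of toast1 between -0.02 and 0.02 m and x of toast3 in the frame of toast2 between 0.032 and 0.06 m and z of toast3 in the frame of toast2 between 0.004 and 0.024 m and y of toast3 in the frame of toast2 between -0.02 and 0.02 m and angle between the y axis of each of toast0, toast1, toast2, toast3 and the y axis of pan, either way round below 0.2 rad and angle between each of toast0, toast1, toast2, toast3's own z axis and vertical below 0.5 rad and x of toast0 in the frame of pan between -0.15 and 0.15 m and z of toast0 in the frame of pan between 0 and 0.035 m and x of toast1 in the frame of pan between -0.15 and 0.15 m and z of toast1 in the frame of pan between 0 and 0.035 m and x of toast2 in the frame of pan between -0.15 and 0.15 m and z of toast2 in the frame of pan between 0 and 0.035 m and x of toast3 in the frame of pan between -0.15 and 0.15 m and z of toast3 in the frame of pan between 0 and 0.035 m and x of pan_tip in the frame of cooker below 0.05 m), for 0.2 s.
2. the pan is fully home in the bay (x of pan_tip in the frame of cooker above 0.297 m and angle between the x axis of pan and the x axis of cooker, either way round below 0.06 rad and height (world z) of pan below 0.006 m), for 0.2 s.
At the end, for the whole second after the job is handed in: Each slice lies over the one behind it, 32 to 60 mm farther along and under 20 mm aside, square to the pan within 0.20 rad, leaning under 0.5 rad, all in the pan. The pan is flat on the worktop, within 8 mm of the bay's back and 0.06 rad of its line. Pan and toast are at rest (all of step 2 and x of toast1 in the frame of toast0 between 0.032 and 0.06 m and z of toast1 in the frame of toast0 between 0.004 and 0.024 m and y of toast1 in the frame of toast0 between -0.02 and 0.02 m and x of toast2 in the frame of toast1 between 0.032 and 0.06 m and z of toast2 in the frame of toast1 between 0.004 and 0.024 m and y of toast2 in the frame of toast1 between -0.02 and 0.02 m and x of toast3 in the frame of toast2 between 0.032 and 0.06 m and z of toast3 in the frame of toast2 between 0.004 and 0.024 m and y of toast3 in the frame of toast2 between -0.02 and 0.02 m and angle between the y axis of each of toast0, toast1, toast2, toast3 and the y axis of pan, either way round below 0.2 rad and angle between each of toast0, toast1, toast2, toast3's own z axis and vertical below 0.5 rad and x of toast0 in the frame of pan between -0.15 and 0.15 m and z of toast0 in the frame of pan between 0 and 0.035 m and x of toast1 in the frame of pan between -0.15 and 0.15 m and z of toast1 in the frame of pan between 0 and 0.035 m and x of toast2 in the frame of pan between -0.15 and 0.15 m and z of toast2 in the frame of pan between 0 and 0.035 m and x of toast3 in the frame of pan between -0.15 and 0.15 m and z of toast3 in the frame of pan between 0 and 0.035 m and linear speed of each of pan, toast0, toast1, toast2, toast3 below 0.01 m/s); the robot touches nothing.
It fails at once if the pan is lifted more than 20 mm off the worktop or tilted by more than 0.15 rad (height (world z) of pan above 0.02 m or angle between pan's own z axis and vertical above 0.15 rad).
It fails at once if one of the other things is moved by more than 20 mm (distance of any of pot, glass_lid, wooden_spoon, measuring_spoon, jam_jar, oil_bottle, pepper_mill from where it was at the start of the episode above 0.02 m).
It also fails if it takes over 64 s, if anything falls off the work surface, if the arm or the gripper's body presses on something with over 40 N, if the wrist force passes 120 N, or if a joint passes its speed limit or range.

## Working session

There is one attempt and no reset: what is moved stays moved. The work goes in short steps, Python scripts to look and compute and a tool call to move; the robot and the scene stay as the last step left them, time stands still between calls to the robot, and variables do not carry over. Pictures are saved under pics/ and viewed, at most 12 in all, crops included, and the job is handed in when it is done.

Besides the shell and the picture viewer there is one more tool, called by a JSON object that holds its "fn" and its "kwargs", one argument or row to a line. apply_moves: Moves the arm, as the interface text tells. Its arguments: {"type":"object","properties":{"series":{"type":"array"},"hand":{"type":"number"},"newtons":{"type":"number"}},"required":["series"]}

```bash
ls; mkdir -p pics
python3 - <<'E'
from rig import get_obs, vision, nets, robot
import cv2
o=get_obs(); print(o['position'],o['tool_rot'],o['time'],robot.finger_overhang)
for c in("scene","top"):
    cv2.imwrite(f"pics/{c}0.png",vision.camera(c)[:,:,::-1])
    for q in("cooker","bay_back","pan","pan_tip","pan_handle","toast0","toast1","toast2","toast3","glass_lid","wooden_spoon","jam_jar","oil_bottle","pepper_mill","measuring_spoon"):
        r=nets.spot_point(c,q); print(c,q,[(x['conf'],[round(v,3) for v in x['centre']]) for x in r[:2]])
E
```

```text
pics
[0.15780768 0.60405451 0.24357498] [ 1.27556794e-01  9.91830685e-01 -1.02282715e-03 -3.31215885e-04] 0.0 0.022
scene cooker [(0.59, [0.501, -0.104, 0.003]), (0.56, [0.336, 0.238, -0.007])]
scene bay_back []
scene pan [(0.87, [0.497, 0.093, 0.001]), (0.61, [0.475, 0.299, 0.033])]
scene pan_tip [(0.63, [0.524, -0.057, 0.012])]
scene pan_handle [(0.59, [0.474, 0.301, 0.033])]
scene toast0 [(0.59, [0.495, 0.154, 0.04]), (0.58, [0.492, 0.163, 0.018])]
scene toast1 [(0.59, [0.495, 0.154, 0.04]), (0.58, [0.492, 0.163, 0.018])]
scene toast2 [(0.59, [0.495, 0.154, 0.04]), (0.58, [0.492, 0.163, 0.018])]
scene toast3 [(0.59, [0.495, 0.154, 0.04]), (0.58, [0.492, 0.163, 0.018])]
scene glass_lid [(0.73, [0.778, 0.009, -0.001])]
scene wooden_spoon [(0.74, [0.336, 0.238, -0.006])]
scene jam_jar [(0.97, [0.777, 0.195, 0.004])]
scene oil_bottle [(0.65, [0.706, 0.172, -0.002]), (0.58, [0.722, 0.344, -0.0])]
scene pepper_mill [(0.81, [0.624, 0.498, 0.003])]
scene measuring_spoon [(0.77, [0.706, 0.174, 0.001])]
top cooker [(0.61, [0.509, -0.106, 0.001])]
top bay_back []
top pan [(0.64, [0.502, 0.093, -0.002])]
top pan_tip [(0.84, [0.524, -0.064, 0.01])]
top pan_handle [(0.95, [0.473, 0.297, 0.033])]
top toast0 [(0.58, [0.494, 0.16, 0.037]), (0.52, [0.505, 0.089, -0.001])]
top toast1 [(0.58, [0.494, 0.16, 0.037]), (0.52, [0.505, 0.089, -0.001])]
top toast2 [(0.58, [0.494, 0.16, 0.037]), (0.52, [0.505, 0.089, -0.001])]
top toast3 [(0.58, [0.494, 0.16, 0.037]), (0.52, [0.505, 0.089, -0.001])]
top glass_lid [(0.76, [0.775, 0.014, 0.0])]
top wooden_spoon [(0.95, [0.336, 0.239, -0.002]), (0.62, [0.522, -0.063, 0.012])]
top jam_jar [(0.65, [0.778, 0.196, -0.001])]
top oil_bottle [(0.63, [0.717, 0.341, 0.001]), (0.46, [0.519, -0.064, 0.013])]
top pepper_mill [(0.94, [0.625, 0.494, -0.004])]
top measuring_spoon [(0.84, [0.71, 0.171, -0.004])]
```

View pics/scene0.png

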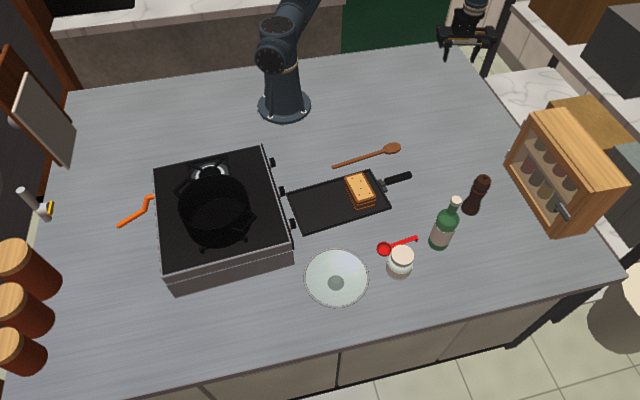

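View pics/top0.png

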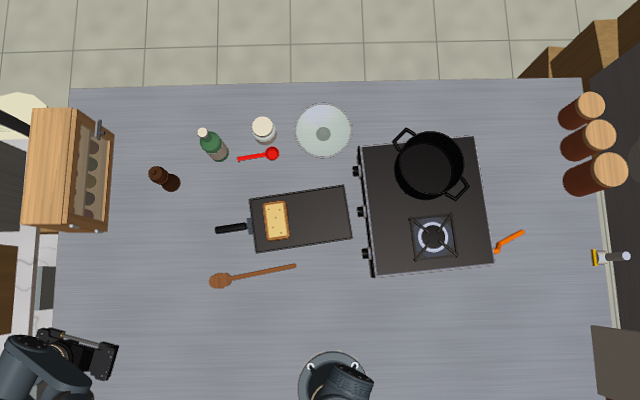

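Scene and top views: the toast pile is at top px (276,221), the pan spans about (249,198)–(353,238), and the cooker front edge runs (359,146)–(374,277). This matches the nets. Next I'll enlarge the image to get the angles.

```bash
cat > h.py <<'E'
import numpy as np, cv2
from rig import vision
def plane(cam,px,z):
    c=vision.calibration(cam); K=np.array(c['K']);R=np.array(c['R']);t=np.array(c['t'])
    d=((np.array(px,float)-K[:2,2])/[K[0,0],K[1,1]]); u=d.copy()
    for _ in range(20): u=d/(1+c['k1']*(u**2).sum())
    ray=R.T@np.append(u,1); o=-R.T@t
    return (o+ray*(z-o[2])/ray[2])
def crop(src,name,x0,y0,w,h,s):
    cv2.imwrite(name,cv2.resize(src[y0:y0+h,x0:x0+w],None,fx=s,fy=s,interpolation=cv2.INTER_CUBIC))
E
python3 - <<'E'
from h import *
crop(cv2.imread('pics/top0.png'),'pics/c0.png',210,135,190,146,4)
for n,z,ps in (("front",.135,[(359,146),(374,277)]),("pan",.016,[(249,198),(344,185),(353,238),(258,252)]),("toast",.051,[(263,204),(286,202),(289,238),(266,240)])):
    print(n,[plane("top",p,z).round(4).tolist() for p in ps])
print(vision.calibration("top"))
E
```

```text
front [[0.6931, -0.0913, 0.135], [0.3187, -0.119, 0.135]]
pan [[0.5682, 0.2455, 0.016], [0.6025, -0.0505, 0.016], [0.4369, -0.0729, 0.016], [0.4008, 0.2175, 0.016]]
toast [[0.5428, 0.1976, 0.051], [0.5474, 0.128, 0.051], [0.4385, 0.1202, 0.051], [0.4341, 0.1888, 0.051]]
{'K': array([[460.17977318,   0.        , 319.94765485],
       [  0.        , 460.17977318, 196.37399021],
       [  0.        ,   0.        ,   1.        ]]), 'k1': -0.02889575388327108, 'R': array([[-0.02222606, -0.99974104, -0.00488321],
       [-0.98524102,  0.02273239, -0.16965665],
       [ 0.16972372,  0.00104034, -0.98549113]]), 't': array([0.0378686 , 0.56201503, 1.34686803])}
```

View pics/c0.png

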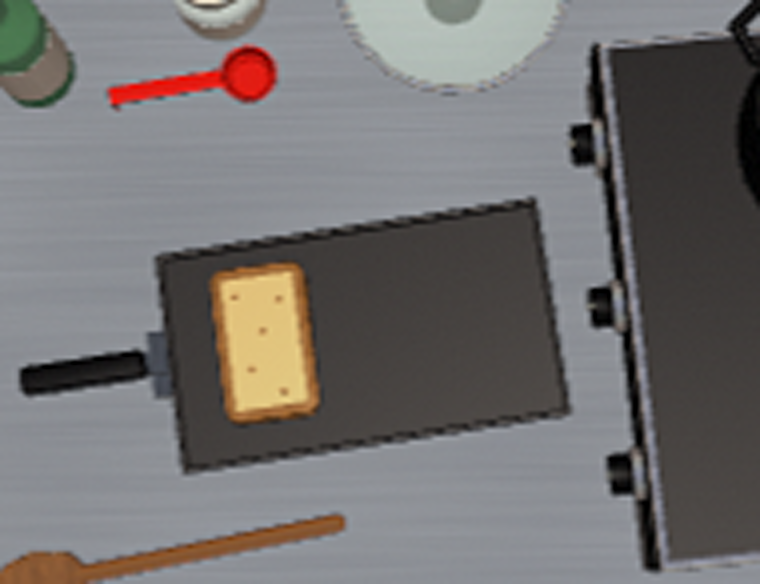

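Run:
```python
from h import *
f=lambda l,z:np.array([plane("top",(210+x/4-.4,135+y/4-.4),z)[:2] for x,y in l])
p=f([(157,257),(535,200),(569,412),(186,471)],.016); t=f([(212,270),(300,263),(319,410),(232,423)],.051); c=f([(608,47),(665,562)],.135);c2=f([(598,47),(653,562)],.135)
def fr(q):
    v=(q[1]-q[0])+(q[2]-q[3]); w=(q[0]-q[3])+(q[1]-q[2]); return q.mean(0),np.degrees(np.arctan2(v[1],v[0])),np.degrees(np.arctan2(w[1],w[0])),np.linalg.norm(v)/2,np.linalg.norm(w)/2
for q in(p,t): print(fr(q))
for q in(c,c2): v=q[0]-q[1]; print(q,q.mean(0),np.degrees(np.arctan2(v[1],v[0])),np.linalg.norm(v))
m,a=fr(p)[:2]; a=np.radians(a); u=np.array([np.cos(a),np.sin(a)]); n=np.array([-u[1],u[0]])
for k in t: print('toast in pan',(k-m)@u,(k-m)@n)
h=np.array([.4735,.299]); print('handle in pan',(h-m)@u,(h-m)@n)
```

```text
(array([0.50187307, 0.08781497]), np.float64(-82.57186607415879), np.float64(7.492966766829141), np.float64(0.29610037905149506), np.float64(0.16702301773391454))
(array([0.49380907, 0.1585169 ]), np.float64(-84.75376253313603), np.float64(6.996531988310231), np.float64(0.0660320381214538), np.float64(0.11441586856083599))
[[ 0.69186467 -0.09875005]
 [ 0.32375054 -0.12432958]] [ 0.5078076  -0.11153982] 3.9749816573656647 0.36900179263140154
[[ 0.69203147 -0.09151593]
 [ 0.32394427 -0.11604887]] [ 0.50798787 -0.1037824 ] 3.813112463534778 0.36890385349781246
toast in pan -0.1039720411819805 0.0607546720141511
toast in pan -0.03746831671555247 0.05594634047270212
toast in pan -0.03884974883599521 -0.056171926963498674
toast in pan -0.10431435360088691 -0.055952305264659954
handle in pan -0.21308086233439366 -0.0008324285133694369
```

{"fn": "apply_moves", "kwargs": {
  "series": [
    {"offset": [2.7,-3.3,-0.7],"rot": [0,0,-6]},
    {"offset": [5.4,-6.6,-1.4],"rot": [0,0,-12]},
    {"offset": [8.2,-9.8,-2.1],"rot": [0,0,-18]},
    {"offset": [10.9,-13.1,-2.8],"rot": [0,0,-24]},
    {"offset": [13.6,-16.4,-3.5],"rot": [0,0,-30]},
    {"offset": [16.4,-19.7,-4.2],"rot": [0,0,-36]},
    {"offset": [19.1,-22.9,-5],"rot": [0,0,-42]},
    {"offset": [21.8,-26.2,-6],"rot": [0,0,-48]},
    {"offset": [24.5,-29.5,-7],"rot": [0,0,-54]},
    {"offset": [27.3,-32.7,-8],"rot": [0,0,-60]},
    {"offset": [30,-36,-9],"rot": [0,0,-66]},
    {"offset": [32.7,-39.3,-11],"rot": [0,0,-67.7]},
    {"offset": [32.7,-39.3,-14],"rot": [0,0,-67.7]},
    {"offset": [32.7,-39.3,-14],"rot": [0,0,-67.7]},
    {"offset": [32.7,-39.3,-14],"rot": [0,0,-67.7]}
  ],
  "hand": 1
}}

```text
time: 3.1
position: [0.4843, 0.2117, 0.1044]
tool_rot: [0.658, 0.753, -0.001, -0.001]
ft_force: [0.8, 0.1, 0.1]
grip_width: 0.0869
grip_force: 0.0
```

{"fn": "apply_moves", "kwargs": {
  "series": [
    {"offset": [0,0,-2.5],"rot": [0,0,0]},
    {"offset": [0,0,-4.5],"rot": [0,0,0]},
    {"offset": [0,0,-6.4],"rot": [0,0,0]},
    {"offset": [0,0,-6.4],"rot": [0,0,0]},
    {"offset": [0.07,-0.5,-6.4],"rot": [0,0,0]},
    {"offset": [0.13,-1.0,-6.4],"rot": [0,0,0]},
    {"offset": [0.2,-1.5,-6.4],"rot": [0,0,0]},
    {"offset": [0.26,-2.0,-6.4],"rot": [0,0,0]},
    {"offset": [0.33,-2.5,-6.4],"rot": [0,0,0]},
    {"offset": [0.4,-3.0,-6.4],"rot": [0,0,0]},
    {"offset": [0.46,-3.5,-6.4],"rot": [0,0,0]},
    {"offset": [0.53,-4.0,-6.4],"rot": [0,0,0]},
    {"offset": [0.6,-4.5,-6.4],"rot": [0,0,0]},
    {"offset": [0.66,-5.0,-6.4],"rot": [0,0,0]},
    {"offset": [0.71,-5.4,-6.4],"rot": [0,0,0]},
    {"offset": [0.71,-5.4,-6.4],"rot": [0,0,0]}
  ]
}}

```text
time: 4.7
position: [0.4922, 0.1569, 0.0404]
tool_rot: [0.659, 0.753, -0.0, 0.0]
ft_force: [1.0, 0.6, 0.2]
grip_width: 0.0868
grip_force: 0.0
```

Run:
```python
from h import *
from rig import get_obs
o=get_obs(); print(o['position'],o['ft_force'],o['time'])
a=vision.camera('scene')[:,:,::-1]; b=vision.camera('top')[:,:,::-1]
cv2.imwrite('pics/s1.png',a); cv2.imwrite('pics/t1.png',b)
s=a[150:250,270:430]; t=b[170:270,210:370]
cv2.imwrite('pics/c1.png',np.vstack([cv2.resize(k,None,fx=4.8,fy=3,interpolation=2) if 0 else cv2.resize(k,(480,300),interpolation=2) for k in (s,t)]))
```

```text
[0.49223252 0.15693016 0.040423  ] [0.97999288 0.58334389 0.20371764] 4.7
```

View pics/c1.png

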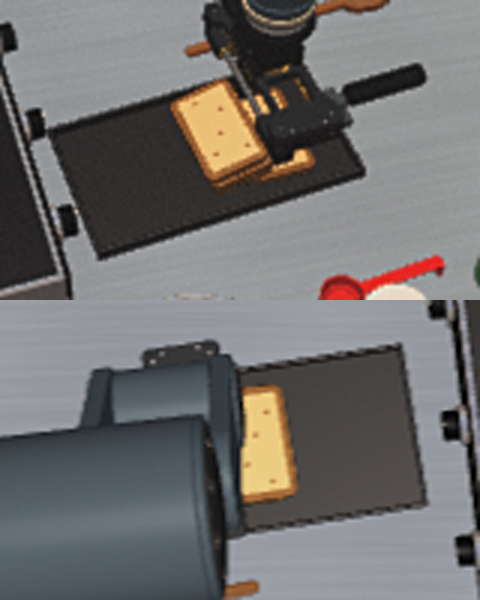

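{"fn": "apply_moves", "kwargs": {
  "series": [
    {"offset": [-0.13,1.0,0],"rot": [0,0,0]},
    {"offset": [-0.3,2.2,2],"rot": [0,0,0]},
    {"offset": [-0.3,2.2,6],"rot": [7.5,1,0]},
    {"offset": [-0.3,2.2,9],"rot": [14.9,2,0]},
    {"offset": [-0.3,2.2,9],"rot": [14.9,2,0]},
    {"offset": [-0.3,2.2,9],"rot": [14.9,2,0]}
  ]
}}

```text
time: 5.4
position: [0.4894, 0.1794, 0.1309]
tool_rot: [0.653, 0.746, 0.086, -0.098]
ft_force: [-0.6, 0.4, -0.9]
grip_width: 0.0868
grip_force: 0.0
```

Run:
```python
from h import *
from rig import get_obs
o=get_obs(); print(o['position'],o['tool_rot'],o['time'])
a=vision.camera('scene')[:,:,::-1]
cv2.imwrite('pics/s2.png',a)
crop(a,'pics/c2.png',310,150,100,75,8)
```

```text
[0.48936279 0.17938044 0.13087313] [ 0.65312861  0.74599001  0.08593678 -0.09765647] 5.4
```

View pics/c2.png

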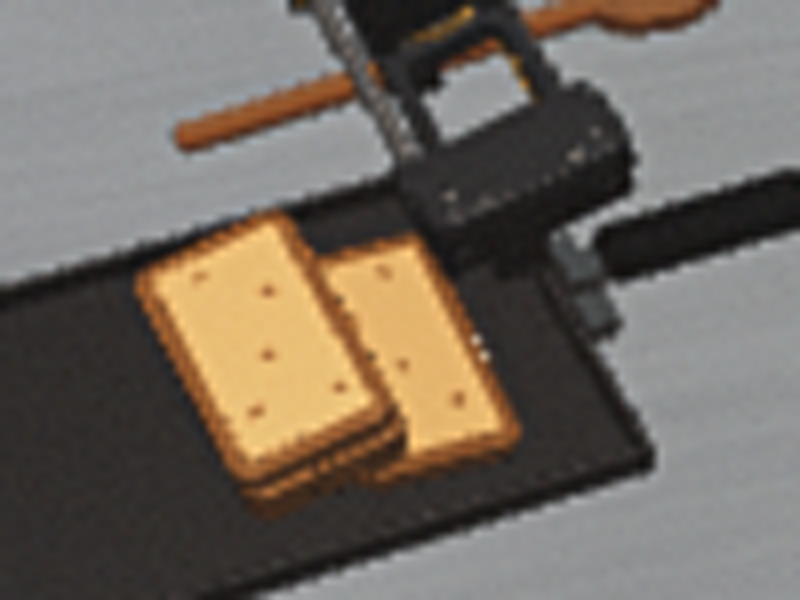

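The view shows the pushed stack tipped squarely over toast0, with crop corners near (138,275), (283,212), (400,398) and (238,480). I'll check its pose with a model overlay.

```bash
cat >> h.py <<'E'
U=np.array([np.cos(np.radians(-82.4)),np.sin(np.radians(-82.4))]); P0=np.array([.5015,.088])
N=np.array([-U[1],U[0]])
def pan2w(p): p=np.atleast_2d(p); return np.c_[P0+p[:,:1]*U+p[:,1:2]*N,p[:,2]]
def proj(cam,X):
    c=vision.calibration(cam); X=np.atleast_2d(X)@np.array(c['R']).T+c['t']; s=X[:,:2]/X[:,2:]
    s=s*(1+c['k1']*(s**2).sum(1,keepdims=True)); return s*[c['K'][0,0],c['K'][1,1]]+c['K'][:2,2]
def slab(x,y,z,th,yaw=0):  # rear-bottom-middle at x,y,z ; th nose-down ; returns 8 corners in pan frame: bottom 4, top 4
    L=np.array([[a,b,c] for c in(0,.012) for a,b in((0,.0575),(.07,.0575),(.07,-.0575),(0,-.0575))])
    R=cv2.Rodrigues(np.array([0,0,yaw]))[0]@cv2.Rodrigues(np.array([0,th,0.]))[0]
    return L@R.T+[x,y,z]
def fit(cam,px,x0):  # px: 4 top corners order (rear+y, front+y, front-y, rear-y) -> x,y,z,th,yaw
    from scipy.optimize import least_squares
    return least_squares(lambda v:(proj(cam,pan2w(slab(*v)[4:]))-px).ravel(),x0).x
E
python3 - <<'E'
from h import *
im=cv2.resize(cv2.imread('pics/s2.png')[150:225,310:410],None,fx=8,fy=8,interpolation=2)
th=np.radians(15.8)
nrm=np.array([np.sin(th),0,np.cos(th)])
B=np.array([-.061,0,.0221])
S=[slab(-.106,0,.003,0)]+[slab(*(B+k*.012*nrm),th) for k in range(3)]
for k,s in enumerate(S):
    q=((proj('scene',pan2w(s))-[310,150]+.5)*8).astype(int); print(q[4:].tolist())
    for f in (q[:4],q[4:]): cv2.polylines(im,[f.reshape(-1,1,2)],True,[(0,0,255),(0,255,0),(255,0,0),(255,0,255)][k],1)
cv2.imwrite('pics/c3.png',im)
cl=np.array([(400,398),(238,480),(138,272),(284,208)],float)/8-.5+[310,150]
# from the image: +y (pan left) side; try both orders
for o in ([0,1,2,3],):
    v=fit('scene',cl[o],[-.055,0,.045,.27,0]); print(v, ((proj('scene',pan2w(slab(*v)[4:]))-cl[o])).round(2).tolist())
E
```

```text
Traceback (most recent call last):
  File "h.py", line 19, in slab
    R=cv2.Rodrigues(np.array([0,0,yaw]))[0]@cv2.Rodrigues(np.array([0,th,0.]))[0]
      ~~~~~~~~~~~~~^^^^^^^^^^^^^^^^^^^^^
cv2.error: OpenCV(4.12.0) /io/opencv/modules/calib3d/src/calibration_base.cpp:151: error: (-210:Unsupported format or combination of formats) The matrices must have 32f or 64f data type in function 'Rodrigues'
```

```bash
sed -i 's/\[0,0,yaw\]/[0,0,float(yaw)]/' h.py
python3 - <<'E'
from h import *
im=cv2.resize(cv2.imread('pics/s2.png')[150:225,310:410],None,fx=8,fy=8,interpolation=2)
th=np.radians(15.8)
nrm=np.array([np.sin(th),0,np.cos(th)])
B=np.array([-.061,0,.0221])
S=[slab(-.106,0,.003,0)]+[slab(*(B+k*.012*nrm),th) for k in range(3)]
for k,s in enumerate(S):
    q=((proj('scene',pan2w(s))-[310,150]+.5)*8).astype(int); print(q[4:].tolist())
    for f in (q[:4],q[4:]): cv2.polylines(im,[f.reshape(-1,1,2)],True,[(0,0,255),(0,255,0),(255,0,0),(255,0,255)][k],1)
cv2.imwrite('pics/c3.png',im)
cl=np.array([(400,398),(238,480),(138,272),(284,208)],float)/8-.5+[310,150]
v=fit('scene',cl,[-.055,0,.045,.27,0]); print(v, ((proj('scene',pan2w(slab(*v)[4:]))-cl)).round(2).tolist())
E
```

```text
[[524, 430], [363, 481], [252, 269], [407, 224]]
[[417, 437], [256, 515], [150, 300], [303, 226]]
[[412, 422], [249, 501], [142, 285], [297, 210]]
[[406, 407], [243, 486], [135, 269], [291, 194]]
[-0.07282155 -0.04303    -0.01550683  0.2432733   0.01406299] [[-0.44, 0.69], [0.52, -0.35], [-0.13, 0.2], [0.04, -0.55]]
```

View pics/c3.png

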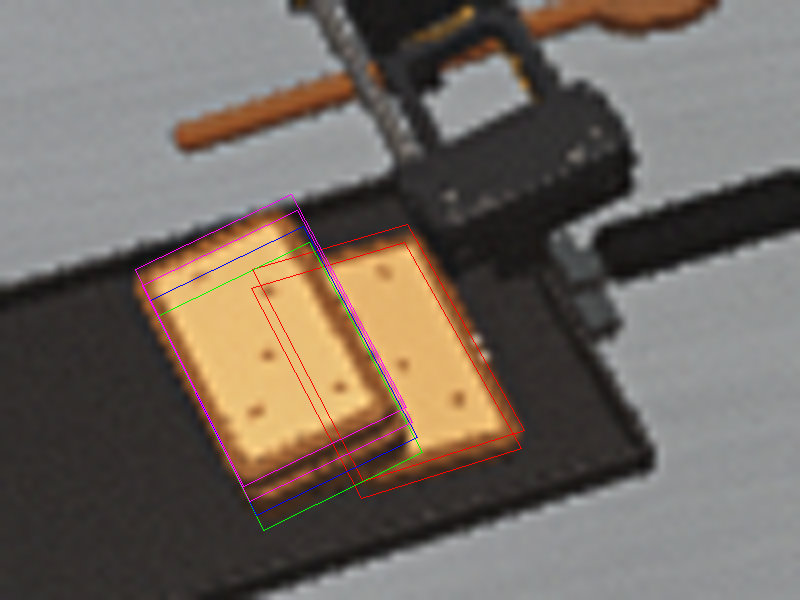

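The overlay agrees to about 1 px: toast1–3 are aligned and tipped at 16°, about 45 mm ahead of toast0. Next I push toast2 and toast3 down the slope with the tool tilted.

{"fn": "apply_moves", "kwargs": {
  "series": [
    {"offset": [0.1,-0.8,-2.5],"rot": [0,0,0]},
    {"offset": [0.22,-1.7,-4.8],"rot": [0,0,0]},
    {"offset": [0.32,-2.44,-6.7],"rot": [0,0,0]},
    {"offset": [0.32,-2.44,-6.7],"rot": [0,0,0]},
    {"offset": [0.39,-2.96,-6.85],"rot": [0,0,0]},
    {"offset": [0.46,-3.47,-6.99],"rot": [0,0,0]},
    {"offset": [0.53,-3.98,-7.14],"rot": [0,0,0]},
    {"offset": [0.6,-4.5,-7.29],"rot": [0,0,0]},
    {"offset": [0.66,-5.0,-7.43],"rot": [0,0,0]},
    {"offset": [0.73,-5.53,-7.58],"rot": [0,0,0]},
    {"offset": [0.8,-6.05,-7.73],"rot": [0,0,0]},
    {"offset": [0.87,-6.56,-7.88],"rot": [0,0,0]},
    {"offset": [0.94,-7.08,-8.02],"rot": [0,0,0]},
    {"offset": [1.01,-7.59,-8.17],"rot": [0,0,0]},
    {"offset": [1.01,-7.59,-8.17],"rot": [0,0,0]},
    {"offset": [0.8,-6.1,-7.5],"rot": [0,0,0]},
    {"offset": [0.7,-5.1,-4],"rot": [0,0,0]},
    {"offset": [0.7,-5.1,-1],"rot": [0,0,0]},
    {"offset": [0.7,-5.1,-1],"rot": [0,0,0]}
  ]
}}

```text
time: 7.35
position: [0.4982, 0.1289, 0.1236]
tool_rot: [0.652, 0.747, 0.088, -0.096]
ft_force: [0.7, 0.1, -0.4]
grip_width: 0.0873
grip_force: 0.0
```

Run:
```python
from h import *
from rig import get_obs
o=get_obs(); print(o['position'],o['time'])
a=vision.camera('scene')[:,:,::-1]
cv2.imwrite('pics/s4.png',a)
im=cv2.resize(a[150:225,310:410],None,fx=8,fy=8,interpolation=2)
th=np.radians(15.8); nrm=np.array([np.sin(th),0,np.cos(th)]);sl=np.array([np.cos(th),0,-np.sin(th)])
B=np.array([-.061,0,.0221])
S=[slab(-.106,0,.003,0),slab(*B,th)]+[slab(*(B+sl*.046+k*.012*nrm),th) for k in (1,2)]
for k,s in enumerate(S):
    q=((proj('scene',pan2w(s))-[310,150]+.5)*8+[-4,-9]).astype(int)
    cv2.polylines(im,[q[4:].reshape(-1,1,2)],True,[(0,0,255),(0,255,0),(255,0,0),(255,0,255)][k],1)
cv2.imwrite('pics/c4.png',im)
```

```text
[0.49822538 0.12894942 0.12356009] 7.35
```

View pics/c4.png

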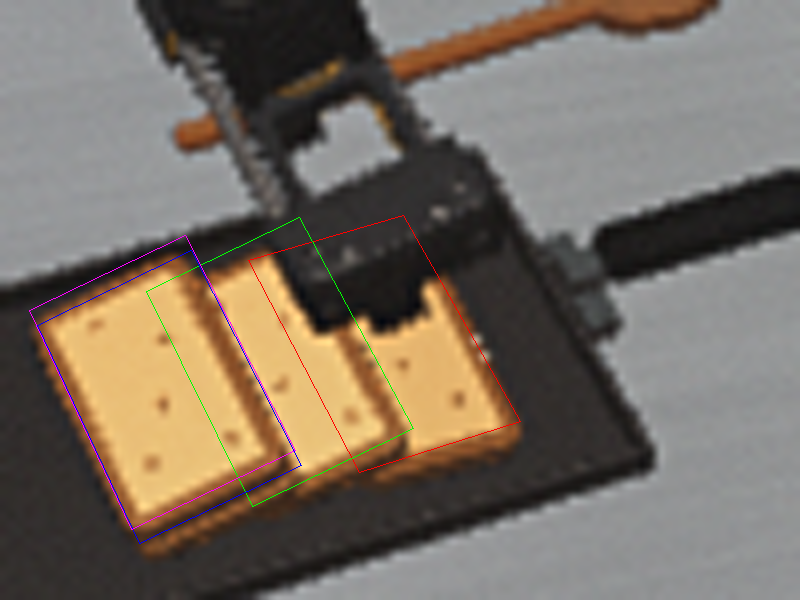

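Toast2 and toast3 land on the prediction. I repeat the push for toast3.

{"fn": "apply_moves", "kwargs": {
  "series": [
    {"offset": [0.02,-0.7,-2.0],"rot": [0,0,0]},
    {"offset": [0.05,-1.4,-4.2],"rot": [0,0,0]},
    {"offset": [0.08,-2.1,-6.05],"rot": [0,0,0]},
    {"offset": [0.08,-2.1,-6.05],"rot": [0,0,0]},
    {"offset": [0.15,-2.62,-6.2],"rot": [0,0,0]},
    {"offset": [0.22,-3.13,-6.34],"rot": [0,0,0]},
    {"offset": [0.29,-3.65,-6.49],"rot": [0,0,0]},
    {"offset": [0.36,-4.16,-6.64],"rot": [0,0,0]},
    {"offset": [0.42,-4.68,-6.79],"rot": [0,0,0]},
    {"offset": [0.49,-5.19,-6.93],"rot": [0,0,0]},
    {"offset": [0.56,-5.7,-7.08],"rot": [0,0,0]},
    {"offset": [0.63,-6.22,-7.23],"rot": [0,0,0]},
    {"offset": [0.7,-6.74,-7.37],"rot": [0,0,0]},
    {"offset": [0.77,-7.25,-7.52],"rot": [0,0,0]},
    {"offset": [0.77,-7.25,-7.52],"rot": [0,0,0]},
    {"offset": [0.56,-5.8,-6.8],"rot": [0,0,0]},
    {"offset": [0.4,-4.6,-3],"rot": [0,0,0]},
    {"offset": [0,-1,0],"rot": [-7.5,-1,0]},
    {"offset": [-0.5,3,2],"rot": [-14.9,-2,0]},
    {"offset": [-1,7,2],"rot": [-14.9,-2,0]}
  ]
}}

```text
time: 9.4
position: [0.4882, 0.1902, 0.1411]
tool_rot: [0.659, 0.752, 0.001, 0.003]
ft_force: [0.9, -0.6, -0.1]
grip_width: 0.0868
grip_force: 0.0
```

{"fn": "apply_moves", "kwargs": {
  "series": [
    {"offset": [-0.6,5,0],"rot": [0,0,0]},
    {"offset": [-1.0,8.5,0],"rot": [0,0,0]},
    {"offset": [-1.0,8.5,0],"rot": [0,0,0]}
  ]
}}

```text
time: 9.7
position: [0.4753, 0.2792, 0.1395]
tool_rot: [0.656, 0.755, 0.001, -0.0]
ft_force: [1.2, -0.3, -0.2]
grip_width: 0.0869
grip_force: 0.0
```

Run:
```python
from h import *
from rig import get_obs,nets
o=get_obs(); print(o['position'],o['tool_rot'],o['time'])
a=vision.camera('scene')[:,:,::-1]; print([(r['conf'],np.round(r['centre'],3)) for r in nets.spot_point('scene','pan_handle')[:2]])
b=vision.camera('top')[:,:,::-1]; cv2.imwrite('pics/t5.png',b)
print([(r['conf'],np.round(r['centre'],3)) for r in nets.spot_point('top','pan_handle')[:2]],[(r['conf'],np.round(r['centre'],3)) for r in nets.spot_point('top','pan_tip')[:2]])
cv2.imwrite('pics/s5.png',a)
im=cv2.resize(a[150:245,290:416],None,fx=6,fy=6,interpolation=2)
th=np.radians(15.8); nrm=np.array([np.sin(th),0,np.cos(th)]);sl=np.array([np.cos(th),0,-np.sin(th)])
B=np.array([-.061,0,.0221])
S=[slab(-.106,0,.003,0)]+[slab(*(B+k*(sl*.046+.012*nrm)),th) for k in range(3)]
for k,s in enumerate(S):
    q=((proj('scene',pan2w(s))-[290,150]+.5)*6+[-3,-7]).astype(int)
    cv2.polylines(im,[q[4:].reshape(-1,1,2)],True,[(0,0,255),(0,255,0),(255,0,0),(255,0,255)][k],1)
pc=((proj('scene',pan2w([[sx*.15,sy*.085,.016] for sx,sy in((1,1),(1,-1),(-1,-1),(-1,1))]))-[290,150]+.5)*6+[-3,-7]).astype(int)
cv2.polylines(im,[pc.reshape(-1,1,2)],True,(255,255,0),1)
cv2.imwrite('pics/c5.png',im)
```

```text
[0.47526531 0.27922949 0.13951746] [ 6.55770102e-01  7.54959755e-01  1.15021624e-03 -1.37448306e-04] 9.7
[(0.59, array([0.473, 0.298, 0.031])), (0.53, array([0.499, 0.11 , 0.015]))]
[(0.91, array([0.475, 0.297, 0.031]))] [(0.78, array([ 0.526, -0.064,  0.011]))]
```

View pics/c5.png

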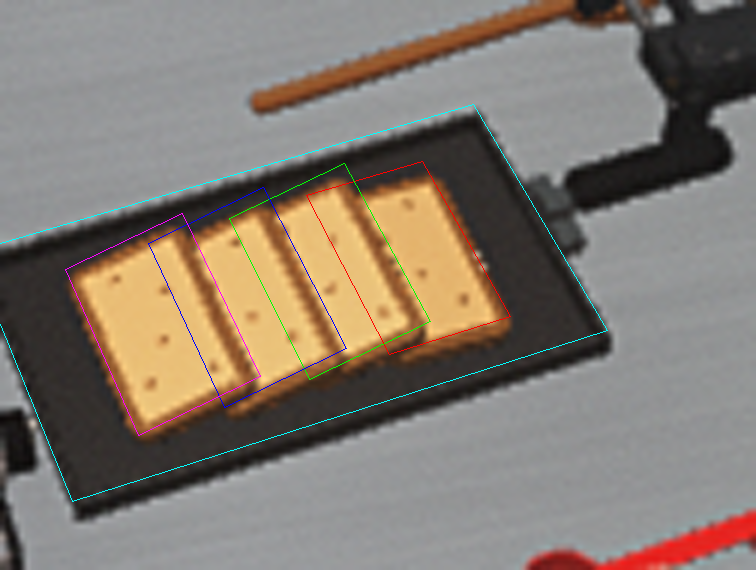

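The four-slice row is in place at about 46 mm pitch, square to the pan, and the pan hasn't moved. Now I grasp the handle and refine the cooker's centre line from its knobs and corners.

{"fn": "apply_moves", "kwargs": {
  "series": [
    {"offset": [-0.3,2.2,-1],"rot": [0,0,0]},
    {"offset": [-0.55,4.2,-3],"rot": [0,0,0]},
    {"offset": [-0.55,4.2,-5.5],"rot": [0,0,0]},
    {"offset": [-0.55,4.2,-8],"rot": [0,0,0]},
    {"offset": [-0.55,4.2,-10.4],"rot": [0,0,0]},
    {"offset": [-0.55,4.2,-10.4],"rot": [0,0,0]}
  ]
}}

```text
time: 10.55
position: [0.4701, 0.3134, 0.0319]
tool_rot: [0.659, 0.752, -0.003, -0.002]
ft_force: [0.1, -1.0, -0.5]
grip_width: 0.0869
grip_force: 0.0
```

{"fn": "apply_moves", "kwargs": {
  "series": [
    {"offset": [0,0,0],"rot": [0,0,0]},
    {"offset": [0,0,0],"rot": [0,0,0]},
    {"offset": [0,0,0],"rot": [0,0,0]},
    {"offset": [0,0,0],"rot": [0,0,0]},
    {"offset": [0,0,0],"rot": [0,0,0]},
    {"offset": [0,0,0],"rot": [0,0,0]},
    {"offset": [0,0,0],"rot": [0,0,0]}
  ],
  "hand": 0,
  "newtons": 20
}}

```text
time: 11.25
position: [0.4718, 0.3159, 0.0348]
tool_rot: [0.658, 0.753, 0.0, 0.0]
ft_force: [-0.3, 0.8, 0.1]
grip_width: 0.0389
grip_force: 0.0
```

Run:
```python
from h import *
from scipy.optimize import least_squares
f=lambda q:np.array([210+q[0]/4-.4,135+q[1]/4-.4])
im=cv2.imread('pics/s5.png'); crop(im,'pics/c6.png',230,130,100,110,5)
# hob corners (z .135): crop front ends + top image rear corners
for p in [f((608,47)),f((665,562)),(474,136),(495,263)]: print(plane('top',p,.135).round(4))
for q in [(571,145),(588,307),(608,474)]: print('knob tip',plane('top',f(q),.112).round(4))
for p in [(263,145),(294,261),(153,167),(163,279)]: print('scene',plane('scene',p,.135).round(4))
```

```text
[ 0.6919 -0.0988  0.135 ]
[ 0.3238 -0.1243  0.135 ]
[ 0.7158 -0.4274  0.135 ]
[ 0.3487 -0.4571  0.135 ]
knob tip [ 0.6251 -0.0711  0.112 ]
knob tip [ 0.5056 -0.0793  0.112 ]
knob tip [ 0.3861 -0.0892  0.112 ]
scene [ 0.3264 -0.1141  0.135 ]
scene [ 0.7534 -0.0956  0.135 ]
scene [ 0.3424 -0.4518  0.135 ]
scene [ 0.729 -0.422  0.135]
```

View pics/c6.png

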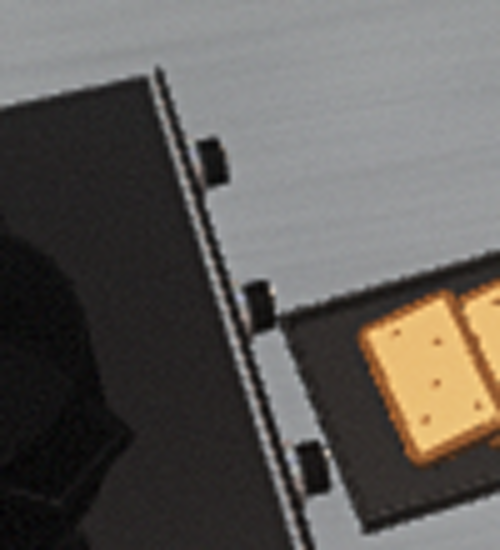

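{"fn": "apply_moves", "kwargs": {
  "series": [
    {"offset": [0,0,0],"rot": [0,0,0]},
    {"offset": [0,0,0],"rot": [0,0,0]},
    {"offset": [0,0,0],"rot": [0,0,0]},
    {"offset": [0,0,0],"rot": [0,0,0]},
    {"offset": [0,0,0],"rot": [0,0,0]},
    {"offset": [0,0,0],"rot": [0,0,0]},
    {"offset": [0.05,-0.15,0],"rot": [0,0,-0.2]},
    {"offset": [0.14,-0.45,0],"rot": [0,0,-0.7]},
    {"offset": [0.24,-0.8,0],"rot": [0,0,-1.2]},
    {"offset": [0.35,-1.15,0],"rot": [0,0,-1.75]},
    {"offset": [0.46,-1.5,0],"rot": [0,0,-2.3]},
    {"offset": [0.56,-1.85,0],"rot": [0,0,-2.8]},
    {"offset": [0.65,-2.1,0],"rot": [0,0,-3.2]},
    {"offset": [0.71,-2.3,0],"rot": [0,0,-3.5]},
    {"offset": [0.71,-2.3,0],"rot": [0,0,-3.5]}
  ]
}}

```text
time: 12.75
position: [0.4791, 0.2922, 0.0346]
tool_rot: [0.681, 0.732, -0.0, 0.0]
ft_force: [1.1, -0.0, -2.0]
grip_width: 0.0219
grip_force: 20.1
```

Run:
```python
from h import *
from rig import get_obs,nets
o=get_obs(); print(o['position'],o['ft_force'],o['moment'],o['grip_width'],o['grip_force'],o['time'])
a=vision.camera('scene')[:,:,::-1]; b=vision.camera('top')[:,:,::-1]; cv2.imwrite('pics/s7.png',a)
for c in('scene','top'): print(c,[(r['conf'],np.round(r['centre'],3)) for q in ('pan_tip','pan_handle') for r in nets.spot_point(c,q)[:1]])
A=cv2.resize(a[140:250,250:420],None,fx=4.5,fy=4.5,interpolation=2)
cv2.imwrite('pics/c7.png',A)
```

```text
[0.47910724 0.29217499 0.03461314] [ 1.10689948 -0.03443223 -1.98356342] [-0.1641622  -0.22070399  0.38478533] 0.02194481234873258 20.121966367587447 12.75
scene [(0.61, array([ 0.508, -0.084,  0.013])), (0.58, array([0.48 , 0.276, 0.032]))]
top [(0.71, array([ 0.512, -0.087,  0.013])), (0.61, array([0.48 , 0.274, 0.032]))]
```

View pics/c7.png

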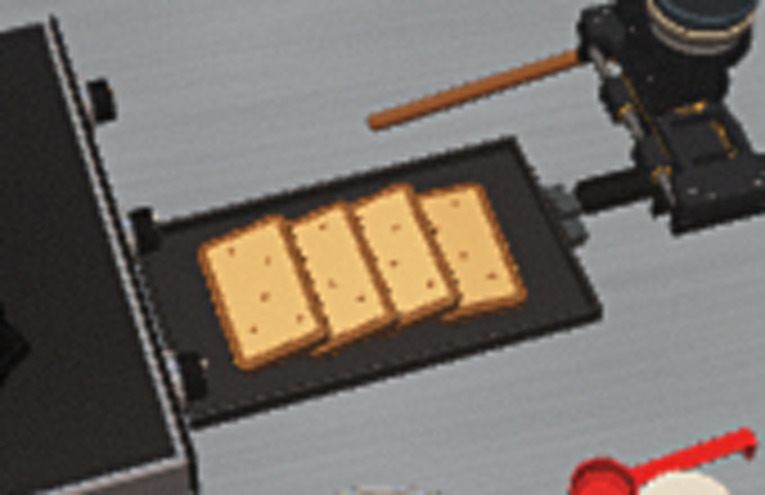

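Gripped (22 mm opening, 20 N), aligned, row intact. Now I slide the pan in.

{"fn": "apply_moves", "kwargs": {
  "series": [
    {"offset": [0.02,-0.3,0],"rot": [0,0,0]},
    {"offset": [0.06,-0.8,0],"rot": [0,0,0]},
    {"offset": [0.11,-1.6,0],"rot": [0,0,0]},
    {"offset": [0.17,-2.4,0],"rot": [0,0,0]},
    {"offset": [0.23,-3.2,0],"rot": [0,0,0]},
    {"offset": [0.29,-4.0,0],"rot": [0,0,0]},
    {"offset": [0.34,-4.8,0],"rot": [0,0,0]},
    {"offset": [0.4,-5.6,0],"rot": [0,0,0]},
    {"offset": [0.46,-6.4,0],"rot": [0,0,0]},
    {"offset": [0.52,-7.2,0],"rot": [0,0,0]},
    {"offset": [0.57,-8.0,0],"rot": [0,0,0]},
    {"offset": [0.62,-8.6,0],"rot": [0,0,0]},
    {"offset": [0.64,-9.0,0],"rot": [0,0,0]},
    {"offset": [0.65,-9.0,0],"rot": [0,0,0]}
  ]
}}

```text
time: 14.45
position: [0.4854, 0.2017, 0.0346]
tool_rot: [0.681, 0.732, -0.001, 0.0]
ft_force: [0.9, -2.7, -2.0]
grip_width: 0.0218
grip_force: 20.0
```

Run:
```python
from rig import get_obs
o=get_obs(); print(o['position'],o['ft_force'],o['moment'],o['grip_force'])
```

```text
[0.48536186 0.20171129 0.03459579] [ 0.91935278 -2.7459587  -2.01176045] [-0.46348156  0.03000899 -0.03095412] 20.000806055031717
```

{"fn": "apply_moves", "kwargs": {
  "series": [
    {"offset": [0.02,-0.3,0],"rot": [0,0,0]},
    {"offset": [0.06,-0.8,0],"rot": [0,0,0]},
    {"offset": [0.11,-1.6,0],"rot": [0,0,0]},
    {"offset": [0.17,-2.4,0],"rot": [0,0,0]},
    {"offset": [0.23,-3.2,0],"rot": [0,0,0]},
    {"offset": [0.29,-4.0,0],"rot": [0,0,0]},
    {"offset": [0.34,-4.8,0],"rot": [0,0,0]},
    {"offset": [0.4,-5.6,0],"rot": [0,0,0]},
    {"offset": [0.46,-6.4,0],"rot": [0,0,0]},
    {"offset": [0.52,-7.2,0],"rot": [0,0,0]},
    {"offset": [0.57,-8.0,0],"rot": [0,0,0]},
    {"offset": [0.63,-8.8,0],"rot": [0,0,0]},
    {"offset": [0.69,-9.6,0],"rot": [0,0,0]},
    {"offset": [0.75,-10.4,0],"rot": [0,0,0]},
    {"offset": [0.8,-11.2,0],"rot": [0,0,0]},
    {"offset": [0.86,-12.0,0],"rot": [0,0,0]},
    {"offset": [0.92,-12.8,0],"rot": [0,0,0]},
    {"offset": [0.97,-13.6,0],"rot": [0,0,0]},
    {"offset": [1.0,-14.0,0],"rot": [0,0,0]},
    {"offset": [1.0,-14.0,0],"rot": [0,0,0]}
  ]
}}

```text
time: 16.45
position: [0.4958, 0.0617, 0.0347]
tool_rot: [0.681, 0.732, -0.0, 0.0]
ft_force: [0.0, -1.5, -2.8]
grip_width: 0.0218
grip_force: 20.0
```

Run:
```python
from h import *
from rig import get_obs,nets
o=get_obs(); print(o['position'],o['ft_force'],o['moment'],o['grip_force'])
for c in('scene','top'): vision.camera(c);print(c,[(r['conf'],np.round(r['centre'],3)) for q in ('pan_handle','cooker') for r in nets.spot_point(c,q)[:2]])
```

```text
[0.49580917 0.06168005 0.03465668] [ 0.03176289 -1.49343044 -2.82569548] [-0.49813443  0.01305208 -0.02723736] 20.000688023865223
scene [(0.85, array([0.497, 0.043, 0.029]))]
top [(0.67, array([ 0.612, -0.27 ,  0.159])), (0.33, array([ 0.624,  0.492, -0.003])), (0.66, array([ 0.513, -0.107, -0.001]))]
```

{"fn": "apply_moves", "kwargs": {
  "series": [
    {"offset": [0.02,-0.3,0],"rot": [0,0,0]},
    {"offset": [0.06,-0.8,0],"rot": [0,0,0]},
    {"offset": [0.11,-1.6,0],"rot": [0,0,0]},
    {"offset": [0.17,-2.4,0],"rot": [0,0,0]},
    {"offset": [0.23,-3.2,0],"rot": [0,0,0]},
    {"offset": [0.29,-4.0,0],"rot": [0,0,0]},
    {"offset": [0.34,-4.8,0],"rot": [0,0,0]},
    {"offset": [0.4,-5.6,0],"rot": [0,0,0]},
    {"offset": [0.46,-6.4,0],"rot": [0,0,0]},
    {"offset": [0.5,-7.0,0],"rot": [0,0,0]},
    {"offset": [0.54,-7.5,0],"rot": [0,0,0]},
    {"offset": [0.57,-7.9,0],"rot": [0,0,0]},
    {"offset": [0.59,-8.2,0],"rot": [0,0,0]},
    {"offset": [0.61,-8.5,0],"rot": [0,0,0]},
    {"offset": [0.61,-8.5,0],"rot": [0,0,0]}
  ]
}}

```text
time: 18.25
position: [0.5017, -0.0227, 0.0347]
tool_rot: [0.681, 0.732, -0.0, 0.0]
ft_force: [0.4, -0.4, -3.1]
grip_width: 0.0217
grip_force: 20.0
```

{"fn": "apply_moves", "kwargs": {
  "series": [
    {"offset": [0.01,-0.15,0],"rot": [0,0,0]},
    {"offset": [0.02,-0.3,0],"rot": [0,0,0]},
    {"offset": [0.03,-0.4,0],"rot": [0,0,0]},
    {"offset": [0.03,-0.4,0],"rot": [0,0,0]}
  ]
}}

```text
time: 18.65
position: [0.5018, -0.0263, 0.0346]
tool_rot: [0.681, 0.732, -0.0, 0.0]
ft_force: [-1.0, 1.4, -2.6]
grip_width: 0.022
grip_force: 20.0
```

{"fn": "apply_moves", "kwargs": {
  "series": [
    {"offset": [0.01,-0.15,0],"rot": [0,0,0]},
    {"offset": [0.02,-0.3,0],"rot": [0,0,0]},
    {"offset": [0.03,-0.4,0],"rot": [0,0,0]},
    {"offset": [0.03,-0.4,0],"rot": [0,0,0]}
  ]
}}

```text
time: 19.05
position: [0.5022, -0.0304, 0.0347]
tool_rot: [0.681, 0.732, -0.0, 0.0]
ft_force: [-0.2, 0.2, -2.4]
grip_width: 0.022
grip_force: 20.0
```

Not yet touching the back; I continue in small steps.

{"fn": "apply_moves", "kwargs": {
  "series": [
    {"offset": [0.01,-0.1,0],"rot": [0,0,0]},
    {"offset": [0.02,-0.2,0],"rot": [0,0,0]},
    {"offset": [0.02,-0.3,0],"rot": [0,0,0]},
    {"offset": [0.02,-0.3,0],"rot": [0,0,0]}
  ]
}}

```text
time: 19.45
position: [0.5011, -0.032, 0.0346]
tool_rot: [0.681, 0.732, -0.0, -0.002]
ft_force: [-1.5, 7.3, -1.2]
grip_width: 0.0216
grip_force: 20.0
```

{"fn": "apply_moves", "kwargs": {
  "series": [
    {"offset": [0.01,-0.1,0],"rot": [0,0,0]},
    {"offset": [0.02,-0.2,0],"rot": [0,0,0]},
    {"offset": [0.02,-0.3,0],"rot": [0,0,0]},
    {"offset": [0.02,-0.3,0],"rot": [0,0,0]}
  ]
}}

```text
time: 19.85
position: [0.4995, -0.0327, 0.0346]
tool_rot: [0.681, 0.732, -0.0, -0.004]
ft_force: [-0.9, 15.8, 1.9]
grip_width: 0.0216
grip_force: 20.1
```

The tool met the back wall where predicted. I relax, release and back away.

{"fn": "apply_moves", "kwargs": {
  "series": [
    {"offset": [0,0.2,0],"rot": [0,0,0]},
    {"offset": [-0.02,0.4,0],"rot": [0,0,0]},
    {"offset": [-0.02,0.4,0],"rot": [0,0,0]}
  ]
}}

```text
time: 20.15
position: [0.5019, -0.0318, 0.0346]
tool_rot: [0.681, 0.732, -0.0, -0.001]
ft_force: [-1.4, 4.7, -2.9]
grip_width: 0.0216
grip_force: 20.0
```

{"fn": "apply_moves", "kwargs": {
  "series": [
    {"offset": [0,0,0],"rot": [0,0,0]},
    {"offset": [0,0,0],"rot": [0,0,0]},
    {"offset": [0,0,0],"rot": [0,0,0]},
    {"offset": [0,0,0],"rot": [0,0,0]},
    {"offset": [0,0,0],"rot": [0,0,0]},
    {"offset": [0,0,0],"rot": [0,0,0]},
    {"offset": [-0.1,1.5,0],"rot": [0,0,0]},
    {"offset": [-0.2,3.5,0],"rot": [0,0,0]},
    {"offset": [-0.5,7,0.5],"rot": [0,0,0]},
    {"offset": [-0.7,10,3],"rot": [0,0,0]},
    {"offset": [-0.7,12,7],"rot": [0,0,0]},
    {"offset": [-0.7,16,10],"rot": [0,0,0]},
    {"offset": [-0.7,20,12],"rot": [0,0,0]},
    {"offset": [-0.7,20,12],"rot": [0,0,0]}
  ],
  "hand": 1
}}

```text
time: 21.55
position: [0.4962, 0.173, 0.1578]
tool_rot: [0.679, 0.734, 0.003, 0.002]
ft_force: [0.2, -0.2, -0.5]
grip_width: 0.0867
grip_force: 0.0
```

Run:
```python
from h import *
from rig import get_obs,nets
a=vision.camera('scene')[:,:,::-1]; b=vision.camera('top')[:,:,::-1]
for c in('scene','top'): print(c,[(q,r['conf'],np.round(r['centre'],3)) for q in ('pan_handle','toast0','jam_jar','wooden_spoon','glass_lid','pot') for r in nets.spot_point(c,q)[:1]])
A=cv2.resize(a[130:250,240:420],(600,400),interpolation=2)
cv2.imwrite('pics/c8.png',A)
```

```text
scene [('jam_jar', 0.64, array([0.78 , 0.194, 0.004])), ('wooden_spoon', 0.87, array([ 0.336,  0.239, -0.007])), ('glass_lid', 0.88, array([ 0.777,  0.012, -0.004])), ('pot', 0.63, array([ 0.61 , -0.267,  0.162]))]
top [('pan_handle', 0.56, array([ 0.502, -0.046,  0.032])), ('jam_jar', 0.57, array([ 0.776,  0.196, -0.   ])), ('glass_lid', 0.91, array([ 0.777,  0.014, -0.002])), ('pot', 0.63, array([0.775, 0.016, 0.   ]))]
```

View pics/c8.png

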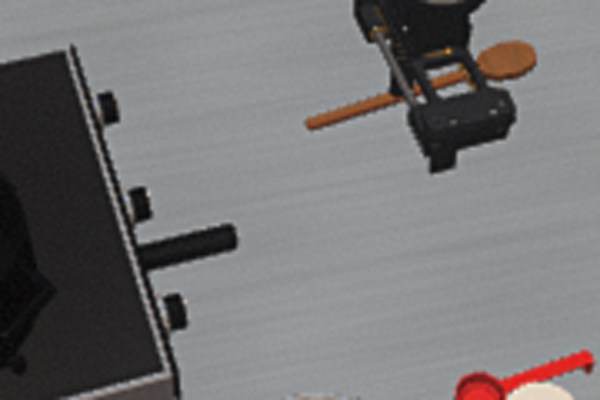

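```bash
python3 -c "
from rig import hand_in; print(hand_in())"
```

```text
the job is handed in; nothing more can be done
None
```

I spread the four slices into an overlapping row at about 46 mm pitch, slid the pan in until it met the bay's back wall where predicted, let go, backed off and handed in at about 22 s; the toast row was last seen intact just before the pan went in, and hand-in gave no verdict.

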